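Change over the two plate trays of a cell sampler

TASK

Both trays of the plate sampler on the lab bench have been left ajar. Hook a fingertip behind the lip of the tray that carries the tall deep-well plate and draw it smoothly all the way out to its stop, and push the other tray, with the low plate, fully home without slamming it. Grip and lift nothing, leave both plates untouched and seated, and do not disturb the things standing around.

Things in the scene. Friction and masses are not known exactly. Their poses are not given: they have to be found in the camera images.
- sampler: Plate sampler, a fixed white bench instrument 440 deep, 390 wide, 345 mm high with the foam rack on its roof. Origin: middle of its deck's front edge, at bench level; x level into the machine, y to the left of a person facing its front, z up. Deck top 50 mm up. From x = 130 mm (screen: 115 mm) the housing overhangs the deck, underside 135 mm up. The front looks roughly to the robot's right (-y).
- tray_deep (a joint): How far the tray with the deep-well plate is drawn out to the sampler's -x, in m: 0 = fully home at its stop, lip's front face flush with the deck's front edge; 0.12 = fully out at its end stop. Starts at 0.015 to 0.05. Both stops are rubber-cushioned, giving a few mm. Rail friction 2.5 N; stays put, cannot lift. Bare aluminium, 98 mm wide, floor's top face 64 mm above the bench.
- tray_flat (a joint): The same for the equal tray with the low plate. The two trays lie side by side, centre lines at y = +62 and -62 mm on the sampler; which is on which side varies.
- deep_lip (a point): Middle of the top edge of the deep-well tray's upright front lip, 86 mm above the bench (22 mm above the tray floor), 6 mm behind the lip's front face; moves with the tray, axes as the sampler's. The lip is 92 mm wide and 10 mm thick. Behind it is a finger space 46 mm long in x and as wide as the tray, open above, ending at the 6 mm high front bar of the plate's nest.
- flat_lip (a point): The same point on the low plate's tray, whose lip and finger space are equal.
- deep_front: Front of the deep-well tray's lip: aluminium sheet 92 wide, 3 mm thick, top 80 mm above the bench. Origin: middle of its front face, 60 mm above the bench.
- deep_pull: Back of the same lip: grey plastic finger-pull moulding with a rolled top edge, 90 wide, 7 mm thick, top 86 mm above the bench. Origin as deep_front.
- flat_front: The same front sheet on the low plate's tray.
- flat_pull: The same finger-pull moulding on the low plate's tray.
- deep_plate: Tall deep-well plate, 128 (along the tray) x 86 x 44 mm high, 96 small square wells, pale plastic, seated in the nest of its tray, from which it can only be lifted straight up. Origin: centre of its underside, 64 mm above the bench when seated. Its front face is 60 mm behind the lip's front face and is seen ahead of the housing.
- flat_plate: Low plate, 128 x 86 x 20 mm high, 24 large round wells, same plastic, seated alike in the other tray. Origin: centre of its underside, 64 mm above the bench when seated.
- reagent: Bystander: white plastic bottle, 62 mm across, 135 mm high. Origin: centre of its underside.
- beaker: Bystander: open glass beaker, 68 mm across, 75 mm high. Origin: centre of its underside.
- tip_box: Bystander: closed grey pipette-tip box, 85 x 122 x 68 mm high. Origin: centre of its underside.

How it is judged:
By the outcome, as a careful person would: the job done as asked, in the order asked, and still so for the second after the job is handed in, with the robot touching nothing.
It also fails if it takes over 42 s, if anything falls off the work surface, if the arm or the gripper's body presses on something with over 40 N, if the wrist force passes 120 N, or if a joint passes its speed limit or range.

ROBOT

A 6-joint arm with a two-finger parallel gripper is mounted at the origin on the work surface. World frame = base frame: x ahead of the robot, y to its left, z up, the work surface at z = 0. Lengths are in m, angles in degrees, forces in N, time in s.
With the tool pointing down it reaches from about 0.35 to 0.875 m from the base axis. Payload 4.2 kg.
Tool frame: the origin (TCP) lies at the very end of the fingers, on their centre line; the grasp point (between the pads) lies behind it (r.grip_point_offset is the z of the grasp point in the tool frame, in m); z points along the fingers, y is the direction in which the jaws open and shut (so a half turn about z gives the same grasp; the last joint's range is limited). The gripper opens to 87 mm and grips with 3 to 60 N. Pads are 19 mm wide; open, the fingers measure 117 mm over their backs; the gripper's body (75 mm by 190 mm) begins 51 mm behind the grasp point.
Start: joints at [-62.074, 22.042, 0.453, 0, -68.411, -14.817], TCP at [0.142, -0.609, 0.223] pointing down, gripper open.
Joint ranges: [-179.83, 179.83], [-69.29, 118.12], [-61.27, 80.66], [-181.25, 117.63], [-171.15, -9.14], [-177.46, 177.46]. Speed limits (degrees/s): [159.86, 159.86, 180, 180, 180, 180].

INTERFACE

Orientations are given as a 3x3 rotation matrix whose columns are the frame's x, y, z axes.
In Python, from station import r, capture, workorder gives the robot as it stands. The module is installed in compiled form; this text tells all that it offers.
- The arm moves only by the shell command python3 -m crank 'ROWS'. ROWS is JSON, a list of rows, each an object with "delta_rot": the turn, a rotation vector about the tool's x, y, z in rad, a list of three; "linear": the shift along the tool's x, y, z in m, a list of three; "gripper": the opening in per cent of the stroke, from 0 (shut) to 100 (fully open). A call has 1 to 10 rows; each row shifts and turns the commanded pose from where the row before left it, along the tool's axes as they then stand; what a row does not reach is not made up. A row lasts 1/8 s, in which the tool goes at most 62.5 mm and 10.7 degrees, less where a joint would pass 70% of its speed; a pose out of reach is approached as far as the arm can. A call is refused whole if a number of a shift passes 0.0625 or a number of a turn 0.188, either way. A call with a gripper value outside its range is refused whole. The fingers move at their own pace and stop on an object; the grip force is fixed at half the most. Time passes only in rows, so rows that do not move let the fingers close. It gives the time, the measured TCP pose, the force and the opening at its end, in the units of the state.
- r.sense(): the state, without advancing time (a new reading comes with each control period).
- capture(name): name is "scene" or "top" or "wrist"; returns a dict with "img" (480x640x3 uint8, blue, green, red), "fx", "fy", "cx", "cy" (pixels), "dist_coeffs" ([k1, k2, p1, p2, k3] as OpenCV has them; the pictures are not rectified), "world_from_camera" (4x4, takes a point from camera to world coordinates). Camera axes: x right, y down, z forward; pixel columns grow to the right and rows downward; lengths in m; the calibration is good to about 2 mm. A picture is of the moment at which its call begins. There is no depth.
- workorder.finish_job(): hands the job in, once; it reports no verdict.
The state is a dict: "time_s": time; "joints": joint angles; "joint_velocities": joint speeds; "effort": joint torques, N m; "tcp_pos": TCP position; "ee_rot": TCP orientation; "wrist_force": force on the tool from outside, world axes, zero at the start; "moment": the same for the moment, N m; "gripper_width": opening from 0.0 (shut) to 1.0 (fully open).
Only numpy, scipy, OpenCV 4.12 (cv2) and the standard library are available. Lean on these libraries where they do the work, as an engineer would, in place of code of your own. Each camera call takes 0.05 s, during which the arm holds its last target.

## Working session

There is one attempt and no reset: what is moved stays moved. The work goes in short steps, Python scripts to look and compute and a shell command to move; the robot and the scene stay as the last step left them, time stands still between calls to the robot, and variables do not carry over. Pictures are saved under pics/ and viewed, and the job is handed in when it is done.

```bash
mkdir -p pics
python3 - <<'E'
from station import r,capture
import cv2,numpy as np
for n in ["scene","top","wrist"]:
    c=capture(n); cv2.imwrite(f"pics/{n}0.png",c["img"])
    print(n,c["fx"],c["cx"],c["cy"],c["dist_coeffs"]); print(np.round(c["world_from_camera"],4).tolist())
    np.save(f"{n}0.npy",c,allow_pickle=True)
s=r.sense();print(s, r.grip_point_offset)
E
```

```text
scene 534.32874621852 314.48449658661974 247.3924508246442 [-0.08897922  0.          0.          0.          0.        ]
[[-0.0526, 0.789, -0.6121, 1.0451], [0.9986, 0.0366, -0.0386, 0.0398], [-0.0081, -0.6132, -0.7899, 0.7802], [0.0, 0.0, 0.0, 1.0]]
top 468.57038478307663 319.0310714689214 239.32549045787567 [-0.11798349  0.          0.          0.          0.        ]
[[0.0153, -0.9981, 0.0592, 0.449], [-0.9998, -0.016, -0.0104, 0.0298], [0.0113, -0.059, -0.9982, 0.994], [0.0, 0.0, 0.0, 1.0]]
wrist 361.0752403826344 325.9470627399027 237.3201035359922 [0.02399468 0.         0.         0.         0.        ]
[[-0.2268, 0.9357, 0.2703, 0.0671], [0.974, 0.2175, 0.064, -0.6266], [0.0011, 0.2778, -0.9606, 0.3825], [0.0, 0.0, 0.0, 1.0]]
{'time_s': 0.15, 'joints': array([-6.20736724e+01,  2.20789011e+01,  3.99357922e-01, -1.87054021e-02,
       -6.84125461e+01, -1.48156641e+01]), 'joint_velocities': array([-0.02399367, -0.13437846,  0.25242411,  0.18306272, -0.01729649,
       -0.04690949]), 'effort': array([-8.87412085e-06, -3.91052020e+01,  1.87586099e+01,  4.22235623e+00,
        1.23280246e-02, -1.46485149e-04]), 'tcp_pos': array([ 0.14166654, -0.60827394,  0.22174494]), 'ee_rot': array([[-9.73961033e-01, -2.26714955e-01, -4.84508493e-04],
       [-2.26715442e-01,  9.73959788e-01,  1.56225270e-03],
       [ 1.17705739e-04,  1.63141881e-03, -9.99998662e-01]]), 'wrist_force': array([0.13388306, 0.65029835, 0.3876603 ]), 'moment': array([-0.02073112, -0.01728352,  0.04141437]), 'gripper_width': 0.9998492620036228} -0.0187
```

View pics/scene0.png

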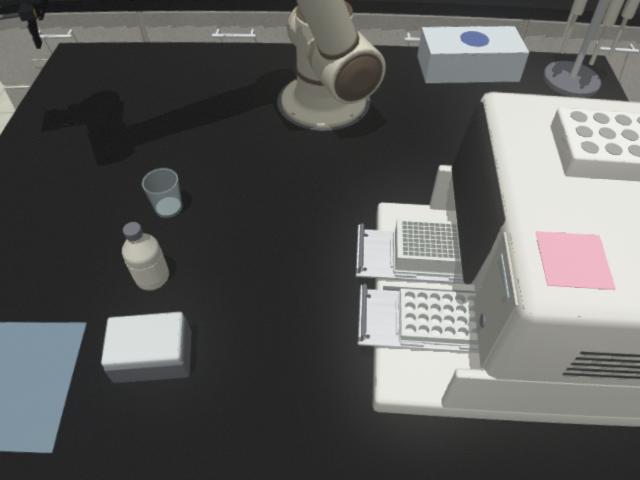

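View pics/top0.png

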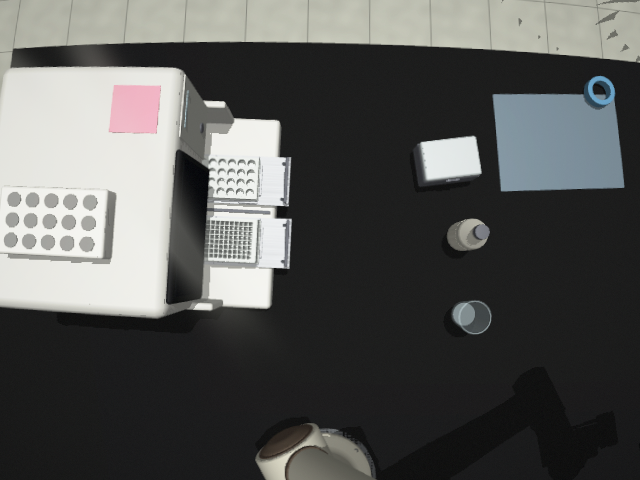

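View pics/wrist0.png

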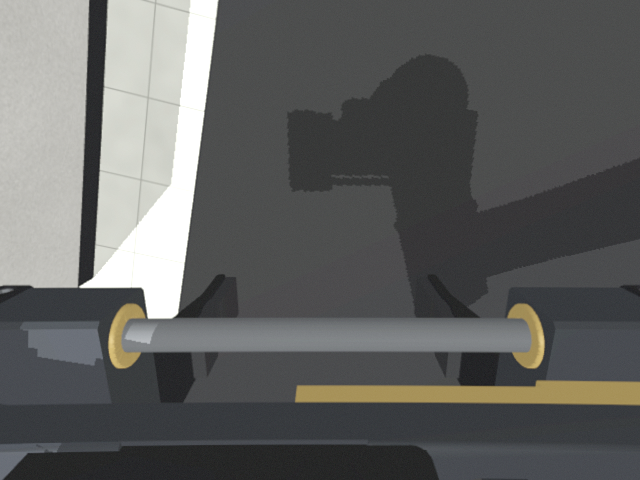

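The deep-well plate (96 small wells) is on the tray nearer the robot: top image about (231,240), lip at about (290,243). The low plate is on the farther tray, lip at about (289,181). The bystanders stand to the right, at top columns 415-490. I'll zoom in to measure.

Run:
```python
import cv2,numpy as np
a=cv2.imread("pics/top0.png")[100:320,190:330]
cv2.imwrite("pics/topz.png",cv2.resize(a[10:120+50],None,fx=5,fy=3.75,interpolation=cv2.INTER_CUBIC)[:600])
b=cv2.imread("pics/scene0.png")[190:420,340:500]
cv2.imwrite("pics/scz.png",cv2.resize(b[20:170],None,fx=4,fy=4,interpolation=cv2.INTER_CUBIC))
```

```text
(no output)
```

View pics/topz.png

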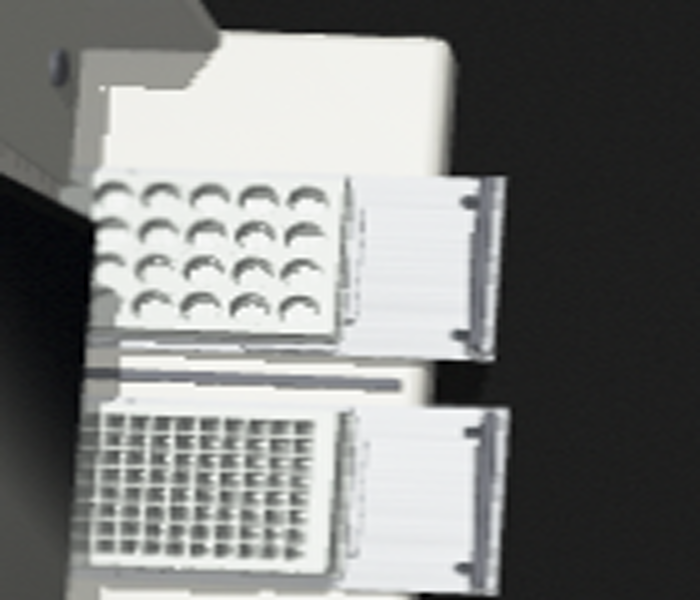

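View pics/scz.png

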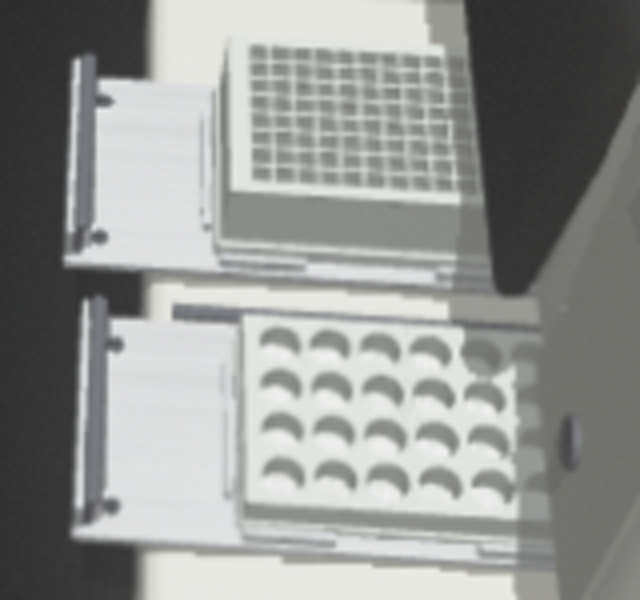

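```bash
cat > h.py <<'E'
import cv2,numpy as np
def ray(c,px,z):
    K=np.array([[c["fx"],0,c["cx"]],[0,c["fy"],c["cy"]],[0,0,1]])
    u=cv2.undistortPoints(np.array([[px]],float),K,np.array(c["dist_coeffs"]))[0,0]
    T=np.array(c["world_from_camera"]);d=T[:3,:3]@[u[0],u[1],1];o=T[:3,3]
    return o+d*(z-o[2])/d[2]
def load(n): return np.load(n,allow_pickle=True).item()
E
python3 - <<'E'
from h import *
t=load("top0.npy");s=load("scene0.npy")
for nm,c,px,z in [("t deep hi",t,(288,219.9),.086),("t deep lo",t,(286,267.3),.086),("t flat hi",t,(288,158),.086),("t flat lo",t,(286.4,204.7),.086),
 ("s deep hi",s,(362,223.8),.086),("s deep lo",s,(360,271.3),.086),("s flat hi",s,(364.5,284.3),.086),("s flat lo",s,(363,339.5),.086),
 ("t deck far",t,(280,128),.05),("t deck mid",t,(276.4,210),.05),("t deck near",t,(271,298),.05),("s deck",s,(377,215),.05),("s deck",s,(375,400),.05),
 ("tip",t,(417,180),.0),("reag",t,(462,240),0),("beak",t,(462,318),0)]:
    print(nm,np.round(ray(c,px,z)*1000,1)[:2])
E
```

```text
t deep hi [539.7  81.3]
t deep lo [447.6  83.4]
t flat hi [662.2  83.9]
t flat lo [569.5  85.1]
s deep hi [452.6  84. ]
s deep lo [551.9  80.7]
s flat hi [576.4  87.7]
s flat lo [673.2  85.2]
t deck far [733.5 103.9]
t deck mid [563.1 107.3]
t deck near [385.5 114.6]
s deck [399.6 113.6]
s deck [750.2 104.7]
tip [ 639.8 -190.3]
reag [ 511.4 -288.9]
beak [ 344.  -289.5]
```

```bash
cat > plan.py <<'E'
import numpy as np,sys
from scipy.spatial.transform import Rotation as R
from station import r
def plan(tgt,toolx,n):
    s=r.sense();p=np.array(s["tcp_pos"]);M=np.array(s["ee_rot"])
    x=np.array(toolx,float);x/=np.linalg.norm(x);z=np.array([0,0,-1.]);T=np.c_[x,np.cross(z,x),z]
    rv=R.from_matrix(M.T@T).as_rotvec();d=np.array(tgt)-p
    print("p",p.round(4),"rv",rv.round(4),"F",s["wrist_force"].round(2),"t",s["time_s"],"dw",d.round(4))
    for i in range(n):
        print(np.round(M.T@d/n,4).tolist(),np.round(rv/n,4).tolist()); M=M@R.from_rotvec(rv/n).as_matrix()
E
python3 -c "
from plan import *
plan([.498,.095,.22],[-.028,-1,0],16)"
```

```text
p [ 0.1417 -0.6083  0.2217] rv [ 1.5000e-03  1.0000e-03 -1.3141e+00] F [0.13 0.65 0.39] t 0.15 dw [ 0.3563  0.7033 -0.0017]
[-0.0317, 0.0378, 0.0002] [0.0001, 0.0001, -0.0821]
[-0.0346, 0.035, 0.0002] [0.0001, 0.0001, -0.0821]
[-0.0374, 0.0321, 0.0002] [0.0001, 0.0001, -0.0821]
[-0.0399, 0.0289, 0.0002] [0.0001, 0.0001, -0.0821]
[-0.0421, 0.0255, 0.0001] [0.0001, 0.0001, -0.0821]
[-0.0441, 0.022, 0.0001] [0.0001, 0.0001, -0.0821]
[-0.0458, 0.0183, 0.0001] [0.0001, 0.0001, -0.0821]
[-0.0471, 0.0145, 0.0001] [0.0001, 0.0001, -0.0821]
[-0.0481, 0.0106, 0.0001] [0.0001, 0.0001, -0.0821]
[-0.0488, 0.0066, 0.0001] [0.0001, 0.0001, -0.0821]
[-0.0492, 0.0026, 0.0001] [0.0001, 0.0001, -0.0821]
[-0.0493, -0.0015, 0.0001] [0.0001, 0.0001, -0.0821]
[-0.049, -0.0055, 0.0001] [0.0001, 0.0001, -0.0821]
[-0.0483, -0.0095, 0.0001] [0.0001, 0.0001, -0.0821]
[-0.0474, -0.0135, 0.0001] [0.0001, 0.0001, -0.0821]
[-0.0461, -0.0173, 0.0001] [0.0001, 0.0001, -0.0821]
```

```bash
python3 -m crank '[{"linear":[-0.032,0.038,0],"delta_rot":[0,0,-0.082],"gripper":0},{"linear":[-0.035,0.035,0],"delta_rot":[0,0,-0.082],"gripper":0},{"linear":[-0.037,0.032,0],"delta_rot":[0,0,-0.082],"gripper":0},{"linear":[-0.040,0.029,0],"delta_rot":[0,0,-0.082],"gripper":0},{"linear":[-0.042,0.0255,0],"delta_rot":[0,0,-0.082],"gripper":0},{"linear":[-0.044,0.022,0],"delta_rot":[0,0,-0.082],"gripper":0},{"linear":[-0.046,0.018,0],"delta_rot":[0,0,-0.082],"gripper":0},{"linear":[-0.047,0.0145,0],"delta_rot":[0,0,-0.082],"gripper":0}]'
python3 -c "
from plan import *
plan([.498,.095,.22],[-.028,-1,0],8)"
```

```text
time_s: 1.15
tcp_pos: [0.3208, -0.2556, 0.2226]
ee_rot: [[-0.631, -0.775, 0.0], [-0.775, 0.631, -0.0], [-0.0, -0.0, -1.0]]
wrist_force: [0.1, 0.2, -1.4]
gripper_width: 0.17
p [ 0.3208 -0.2556  0.2226] rv [-3.000e-04  1.000e-04 -6.555e-01] F [ 0.06  0.21 -1.42] t 1.15 dw [ 0.1772  0.3506 -0.0026]
[-0.048, 0.0105, 0.0003] [-0.0, 0.0, -0.0819]
[-0.0487, 0.0065, 0.0003] [-0.0, 0.0, -0.0819]
[-0.049, 0.0025, 0.0003] [-0.0, 0.0, -0.0819]
[-0.0491, -0.0015, 0.0003] [-0.0, 0.0, -0.0819]
[-0.0488, -0.0055, 0.0003] [-0.0, 0.0, -0.0819]
[-0.0482, -0.0095, 0.0003] [-0.0, 0.0, -0.0819]
[-0.0472, -0.0134, 0.0003] [-0.0, 0.0, -0.0819]
[-0.046, -0.0172, 0.0003] [-0.0, 0.0, -0.0819]
```

```bash
python3 -m crank '[{"linear":[-0.048,0.0105,0],"delta_rot":[0,0,-0.082],"gripper":0},{"linear":[-0.049,0.0065,0],"delta_rot":[0,0,-0.082],"gripper":0},{"linear":[-0.049,0.0025,0],"delta_rot":[0,0,-0.082],"gripper":0},{"linear":[-0.049,-0.0015,0],"delta_rot":[0,0,-0.082],"gripper":0},{"linear":[-0.049,-0.0055,0],"delta_rot":[0,0,-0.082],"gripper":0},{"linear":[-0.048,-0.0095,0],"delta_rot":[0,0,-0.082],"gripper":0},{"linear":[-0.047,-0.0135,0],"delta_rot":[0,0,-0.082],"gripper":0},{"linear":[-0.046,-0.017,0],"delta_rot":[0,0,-0.082],"gripper":0},{"linear":[0,0,0],"delta_rot":[0,0,0],"gripper":0}]'
python3 -c "
from plan import *
plan([.498,.111,.22],[-.028,-1,0],1)
from station import capture
import cv2
for n in ['wrist','top']:
    c=capture(n);cv2.imwrite(f'pics/{n}1.png',c['img']);np.save(f'{n}1.npy',c,allow_pickle=True)
"
```

```text
time_s: 2.28
tcp_pos: [0.4996, 0.0955, 0.2218]
ee_rot: [[-0.027, -1.0, -0.001], [-1.0, 0.027, -0.0], [0.0, 0.001, -1.0]]
wrist_force: [-0.5, -0.6, -0.1]
gripper_width: 0.006
p [0.4996 0.0955 0.2218] rv [ 0.0006 -0.0003  0.0015] F [-0.52 -0.58 -0.07] t 2.275 dw [-0.0016  0.0155 -0.0018]
[-0.0154, 0.002, 0.0018] [0.0006, -0.0003, 0.0015]
```

View pics/wrist1.png

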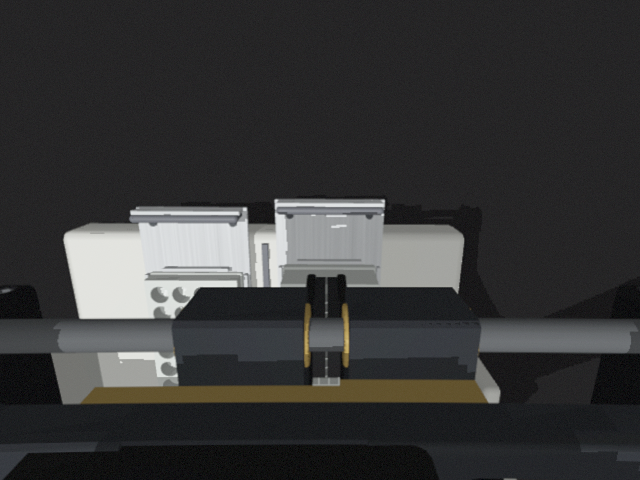

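View pics/top1.png

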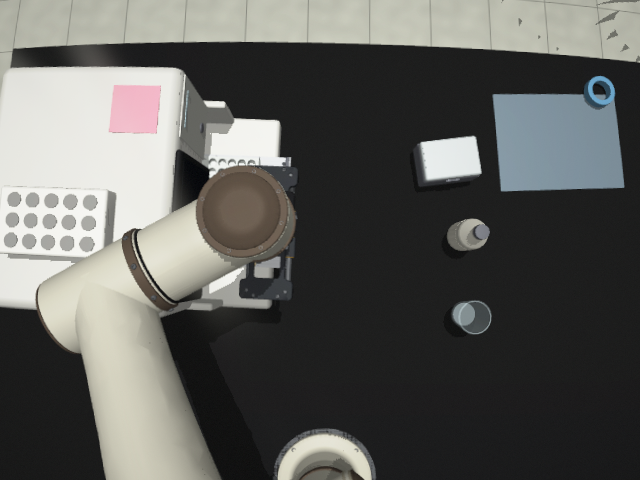

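```bash
python3 -c "
from h import *
c=load('wrist1.npy')
for p in [(277,210),(384,210),(132,219),(247,217)]: print(p,ray(c,p,.086).round(4))
from station import capture,r
c=capture('scene');cv2.imwrite('pics/scene1.png',c['img'])
print(r.sense()['joints'].round(1))
"
```

```text
(277, 210) [0.5398 0.0792 0.086 ]
(384, 210) [0.4503 0.0815 0.086 ]
(132, 219) [0.6613 0.0837 0.086 ]
(247, 217) [0.5654 0.0845 0.086 ]
[ 28.9  10.5 -15.8  -0.  -63.7 -30.7]
```

View pics/scene1.png

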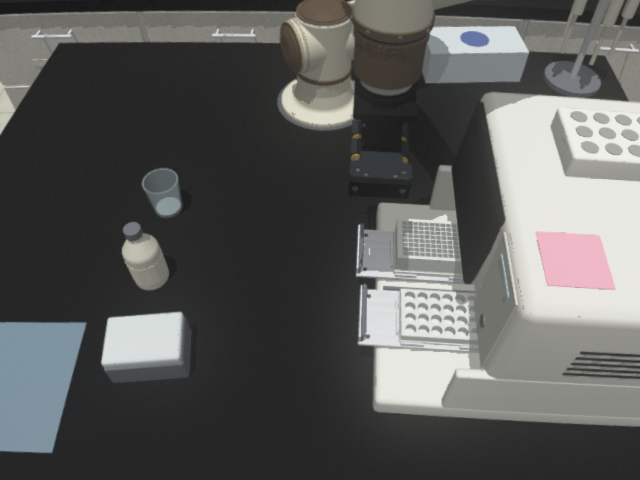

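The wrist view shows the deep lip at row 210, columns 277-384, giving a lip centre of about (0.495, 0.081). The elbow is high above the machine. Next I'll go down into the finger space.

```bash
python3 -m crank '[{"linear":[-0.0135,0.0035,0],"delta_rot":[0,0,0],"gripper":0},{"linear":[0,0,0.035],"delta_rot":[0,0,0],"gripper":0},{"linear":[0,0,0.04],"delta_rot":[0,0,0],"gripper":0},{"linear":[0,0,0.04],"delta_rot":[0,0,0],"gripper":0},{"linear":[0,0,0],"delta_rot":[0,0,0],"gripper":0}]'
python3 -c "
from plan import *
plan([.496,.109,.072],[-.028,-1,0],1)
from station import capture
import cv2
for n in ['wrist','scene']:
    c=capture(n);cv2.imwrite(f'pics/{n}2.png',c['img']);np.save(f'{n}2.npy',c,allow_pickle=True)
"
```

```text
time_s: 3.05
tcp_pos: [0.4932, 0.1055, 0.1054]
ee_rot: [[-0.031, -1.0, -0.006], [-1.0, 0.031, -0.003], [0.003, 0.006, -1.0]]
wrist_force: [0.9, 0.4, 1.1]
gripper_width: 0.007
p [0.4932 0.1055 0.1054] rv [ 0.0059 -0.0032 -0.003 ] F [0.89 0.41 1.14] t 3.05 dw [ 0.0028  0.0035 -0.0334]
[-0.0037, -0.0029, 0.0334] [0.0059, -0.0032, -0.003]
```

View pics/wrist2.png

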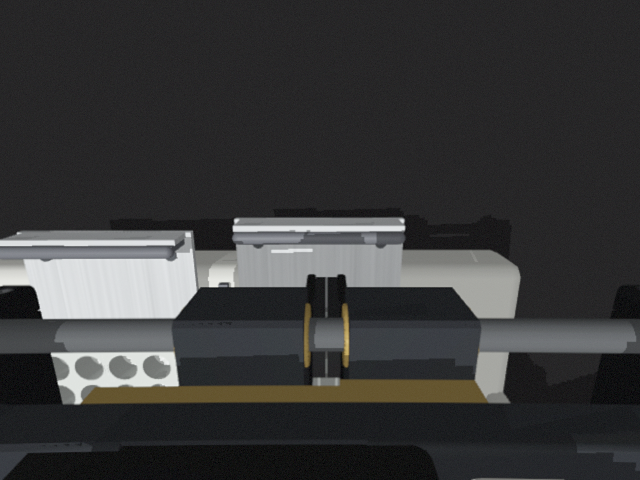

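View pics/scene2.png

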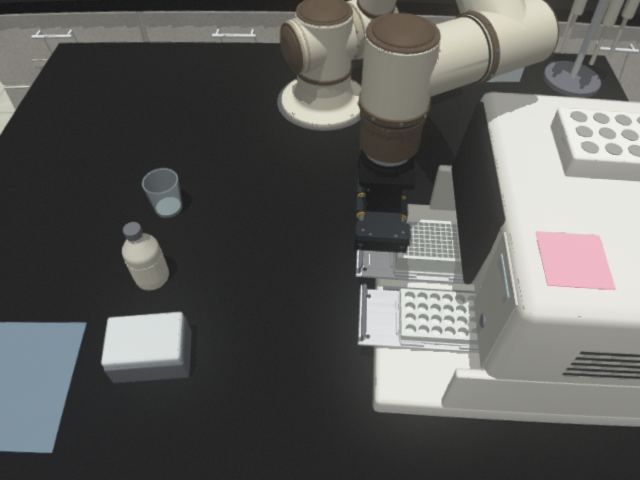

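```bash
python3 -c "
from h import *
c=load('wrist2.npy')
for p in [(319,231),(319,237),(319,243),(319,222),(234,237),(404,237)]: print(p,ray(c,p,.086).round(4))
print((np.linalg.inv(c['world_from_camera'])@[.4932,.1055,.1054,1]).round(4))
"
```

```text
(319, 231) [0.4956 0.0768 0.086 ]
(319, 237) [0.4957 0.08   0.086 ]
(319, 243) [0.4958 0.0833 0.086 ]
(319, 222) [0.4954 0.072  0.086 ]
(234, 237) [0.5397 0.0786 0.086 ]
(404, 237) [0.4515 0.0815 0.086 ]
[-2.00e-04  2.96e-02  1.76e-01  1.00e+00]
```

```bash
python3 -m crank '[{"linear":[-0.001,-0.003,0.012],"delta_rot":[0.006,-0.003,-0.003],"gripper":0},{"linear":[0,0,0.012],"delta_rot":[0,0,0],"gripper":0},{"linear":[0,0,0.01],"delta_rot":[0,0,0],"gripper":0},{"linear":[0,0,0],"delta_rot":[0,0,0],"gripper":0}]'
python3 -c "
from plan import *
plan([.496,.106,.072],[-.028,-1,0],1)
"
```

```text
time_s: 3.65
tcp_pos: [0.498, 0.1072, 0.0725]
ee_rot: [[-0.027, -1.0, 0.004], [-1.0, 0.027, 0.002], [-0.002, -0.004, -1.0]]
wrist_force: [-0.4, -0.5, 0.3]
gripper_width: 0.003
p [0.498  0.1072 0.0725] rv [-0.004   0.0018  0.0009] F [-0.36 -0.52  0.29] t 3.65 dw [-0.002  -0.0012 -0.0005]
[0.0013, 0.002, 0.0005] [-0.004, 0.0018, 0.0009]
```

```bash
python3 -m crank '[{"linear":[0.004,0,0],"delta_rot":[0,0,0],"gripper":0},{"linear":[0.004,0,0],"delta_rot":[0,0,0],"gripper":0},{"linear":[0.002,0,0],"delta_rot":[0,0,0],"gripper":0},{"linear":[0.002,0,0],"delta_rot":[0,0,0],"gripper":0},{"linear":[0.002,0,0],"delta_rot":[0,0,0],"gripper":0},{"linear":[0.002,0,0],"delta_rot":[0,0,0],"gripper":0},{"linear":[0.003,0,0],"delta_rot":[0,0,0],"gripper":0},{"linear":[0.004,0,0],"delta_rot":[0,0,0],"gripper":0},{"linear":[0.005,0,0],"delta_rot":[0,0,0],"gripper":0},{"linear":[0.005,0,0],"delta_rot":[0,0,0],"gripper":0}]'
```

```text
time_s: 4.9
tcp_pos: [0.4979, 0.0743, 0.0736]
ee_rot: [[-0.027, -1.0, 0.006], [-1.0, 0.027, 0.003], [-0.003, -0.006, -1.0]]
wrist_force: [-0.9, 3.3, 2.2]
gripper_width: 0.005
```

```bash
python3 -m crank '[{"linear":[0.005,0,0],"delta_rot":[0,0,0],"gripper":0},{"linear":[0.005,0,0],"delta_rot":[0,0,0],"gripper":0},{"linear":[0.005,0,0],"delta_rot":[0,0,0],"gripper":0},{"linear":[0.005,0,0],"delta_rot":[0,0,0],"gripper":0},{"linear":[0.005,0,0],"delta_rot":[0,0,0],"gripper":0},{"linear":[0.005,0,0],"delta_rot":[0,0,0],"gripper":0},{"linear":[0.005,0,0],"delta_rot":[0,0,0],"gripper":0},{"linear":[0.005,0,0],"delta_rot":[0,0,0],"gripper":0},{"linear":[0.004,0,0],"delta_rot":[0,0,0],"gripper":0},{"linear":[0.003,0,0],"delta_rot":[0,0,0],"gripper":0}]'
```

```text
time_s: 6.15
tcp_pos: [0.4965, 0.0274, 0.0733]
ee_rot: [[-0.027, -1.0, 0.006], [-1.0, 0.027, 0.003], [-0.003, -0.006, -1.0]]
wrist_force: [-0.3, 3.1, 1.7]
gripper_width: 0.004
```

```bash
python3 -m crank '[{"linear":[0.0025,0,0],"delta_rot":[0,0,0],"gripper":0},{"linear":[0.0025,0,0],"delta_rot":[0,0,0],"gripper":0},{"linear":[0.002,0,0],"delta_rot":[0,0,0],"gripper":0},{"linear":[0.002,0,0],"delta_rot":[0,0,0],"gripper":0},{"linear":[0.0015,0,0],"delta_rot":[0,0,0],"gripper":0}]'; python3 -m crank '[{"linear":[0.0015,0,0],"delta_rot":[0,0,0],"gripper":0},{"linear":[0.0015,0,0],"delta_rot":[0,0,0],"gripper":0}]'
```

```text
time_s: 6.78
tcp_pos: [0.4962, 0.017, 0.0733]
ee_rot: [[-0.027, -1.0, 0.006], [-1.0, 0.027, 0.003], [-0.003, -0.006, -1.0]]
wrist_force: [-0.9, 2.8, 1.9]
gripper_width: 0.002
time_s: 7.02
tcp_pos: [0.4961, 0.014, 0.0733]
ee_rot: [[-0.027, -1.0, 0.006], [-1.0, 0.027, 0.003], [-0.003, -0.006, -1.0]]
wrist_force: [0.0, 2.6, 1.8]
gripper_width: 0.009
```

```bash
for i in 1 2; do python3 -m crank '[{"linear":[0.0015,0,0],"delta_rot":[0,0,0],"gripper":0},{"linear":[0.001,0,0],"delta_rot":[0,0,0],"gripper":0}]' | grep -E "tcp|force"; done
```

```text
tcp_pos: [0.4961, 0.0119, 0.0733]
wrist_force: [-1.6, 6.5, 2.8]
tcp_pos: [0.4962, 0.0115, 0.0733]
wrist_force: [-4.3, 16.6, 3.8]
```

```bash
python3 -m crank '[{"linear":[0.001,0,0],"delta_rot":[0,0,0],"gripper":0},{"linear":[0,0,0],"delta_rot":[0,0,0],"gripper":0}]' | grep -E "tcp|force"; python3 -m crank '[{"linear":[-0.002,0,0],"delta_rot":[0,0,0],"gripper":0},{"linear":[-0.003,0,0],"delta_rot":[0,0,0],"gripper":0},{"linear":[-0.005,0,0],"delta_rot":[0,0,0],"gripper":0},{"linear":[-0.006,0,0],"delta_rot":[0,0,0],"gripper":0},{"linear":[0,0,0],"delta_rot":[0,0,0],"gripper":0}]'
```

```text
tcp_pos: [0.4962, 0.0115, 0.0733]
wrist_force: [-5.6, 19.5, 3.5]
time_s: 8.4
tcp_pos: [0.4964, 0.0242, 0.0732]
ee_rot: [[-0.027, -1.0, 0.006], [-1.0, 0.027, 0.003], [-0.003, -0.006, -1.0]]
wrist_force: [0.3, 0.2, 0.3]
gripper_width: 0.004
```

```bash
python3 -m crank '[{"linear":[0,0,-0.03],"delta_rot":[0,0,0],"gripper":0},{"linear":[0,0,-0.045],"delta_rot":[0,0,0],"gripper":0},{"linear":[0.01,-0.03,-0.03],"delta_rot":[-0.006,0.003,0],"gripper":0},{"linear":[0.01,-0.04,0],"delta_rot":[0,0,0],"gripper":0},{"linear":[0.01,-0.04,0],"delta_rot":[0,0,0],"gripper":0},{"linear":[0,-0.01,0],"delta_rot":[0,0,0],"gripper":0},{"linear":[0,0,0],"delta_rot":[0,0,0],"gripper":0}]'
python3 -c "
from plan import *
plan([.619,.04,.066],[-.028,-1,0],1)
from station import capture
import cv2
for n in ['wrist','scene','top']:
    c=capture(n);cv2.imwrite(f'pics/{n}3.png',c['img']);np.save(f'{n}3.npy',c,allow_pickle=True)
"
```

```text
time_s: 9.28
tcp_pos: [0.6146, -0.0096, 0.1776]
ee_rot: [[-0.028, -1.0, -0.002], [-1.0, 0.028, -0.0], [0.0, 0.002, -1.0]]
wrist_force: [-0.4, -0.8, 0.2]
gripper_width: 0.005
p [ 0.6146 -0.0096  0.1776] rv [ 0.0018 -0.0003  0.0003] F [-0.44 -0.83  0.15] t 9.275 dw [ 0.0044  0.0496 -0.1116]
[-0.0497, -0.0032, 0.1116] [0.0018, -0.0003, 0.0003]
```

View pics/wrist3.png

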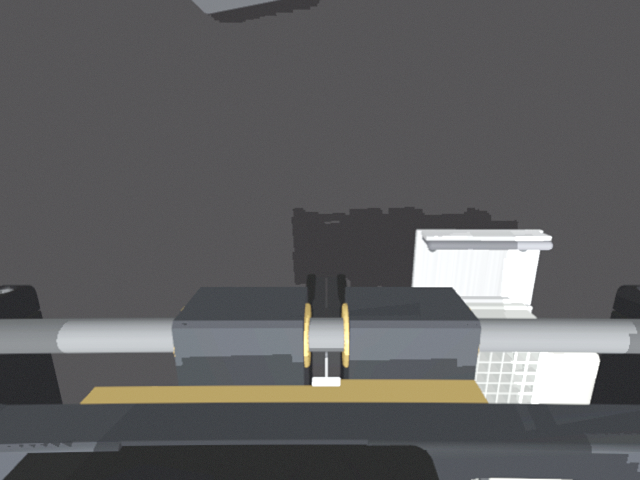

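View pics/scene3.png

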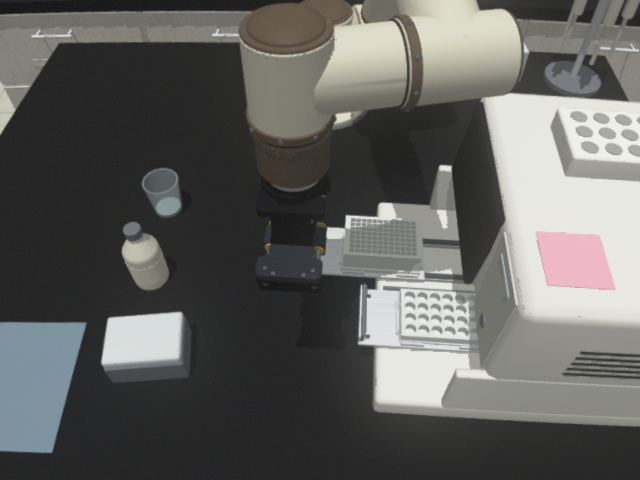

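View pics/top3.png

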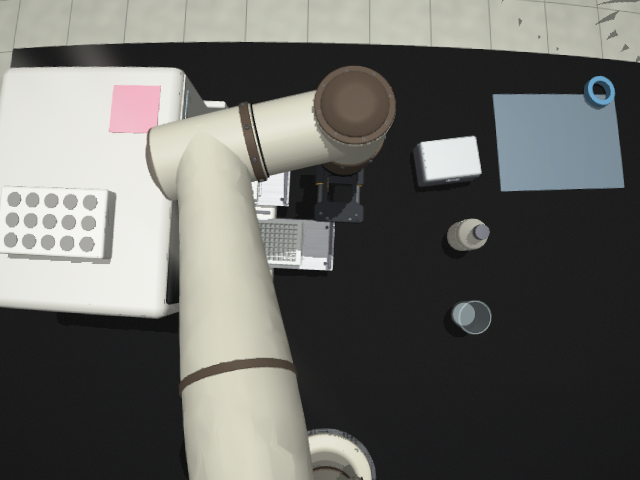

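```bash
python3 -m crank '[{"linear":[-0.005,-0.0035,0.035],"delta_rot":[0,0,0],"gripper":0},{"linear":[-0.005,0,0.035],"delta_rot":[0,0,0],"gripper":0},{"linear":[-0.005,0,0.03],"delta_rot":[0,0,0],"gripper":0},{"linear":[-0.005,0,0.01],"delta_rot":[0,0,0],"gripper":0},{"linear":[-0.01,0,0],"delta_rot":[0,0,0],"gripper":0},{"linear":[-0.01,0,0],"delta_rot":[0,0,0],"gripper":0},{"linear":[0,0,0],"delta_rot":[0,0,0],"gripper":0}]'
python3 -c "
from plan import *
plan([.62,.065,.067],[-.028,-1,0],1)
"
```

```text
time_s: 10.3
tcp_pos: [0.6203, 0.0317, 0.0699]
ee_rot: [[-0.026, -1.0, 0.003], [-1.0, 0.026, 0.001], [-0.001, -0.003, -1.0]]
wrist_force: [-0.1, -0.7, -0.6]
gripper_width: 0.003
p [0.6203 0.0317 0.0699] rv [-0.0026  0.0008  0.0025] F [-0.14 -0.71 -0.62] t 10.3 dw [-0.0003  0.0333 -0.0029]
[-0.0333, 0.0012, 0.0029] [-0.0026, 0.0008, 0.0025]
```

```bash
python3 -m crank '[{"linear":[-0.01,0,0.004],"delta_rot":[-0.003,0,0.002],"gripper":0},{"linear":[-0.008,0,0],"delta_rot":[0,0,0],"gripper":0},{"linear":[-0.005,0,0],"delta_rot":[0,0,0],"gripper":0},{"linear":[-0.003,0,0],"delta_rot":[0,0,0],"gripper":0},{"linear":[-0.002,0,0],"delta_rot":[0,0,0],"gripper":0},{"linear":[-0.002,0,0],"delta_rot":[0,0,0],"gripper":0},{"linear":[-0.002,0,0],"delta_rot":[0,0,0],"gripper":0},{"linear":[-0.002,0,0],"delta_rot":[0,0,0],"gripper":0},{"linear":[-0.002,0,0],"delta_rot":[0,0,0],"gripper":0},{"linear":[-0.003,0,0],"delta_rot":[0,0,0],"gripper":0}]'
```

```text
time_s: 11.55
tcp_pos: [0.6206, 0.0696, 0.0645]
ee_rot: [[-0.029, -1.0, -0.003], [-1.0, 0.029, -0.0], [0.0, 0.003, -1.0]]
wrist_force: [-0.1, -1.1, -0.7]
gripper_width: 0.005
```

```bash
python3 -m crank '[{"linear":[-0.002,0,0],"delta_rot":[0,0,0],"gripper":0},{"linear":[-0.003,0,0],"delta_rot":[0,0,0],"gripper":0},{"linear":[-0.003,0,0],"delta_rot":[0,0,0],"gripper":0},{"linear":[-0.003,0,0],"delta_rot":[0,0,0],"gripper":0},{"linear":[-0.003,0,0],"delta_rot":[0,0,0],"gripper":0}]'; python3 -m crank '[{"linear":[-0.003,0,0],"delta_rot":[0,0,0],"gripper":0},{"linear":[-0.002,0,0],"delta_rot":[0,0,0],"gripper":0},{"linear":[-0.002,0,0],"delta_rot":[0,0,0],"gripper":0}]'
```

```text
time_s: 12.18
tcp_pos: [0.6211, 0.0836, 0.0645]
ee_rot: [[-0.029, -1.0, -0.003], [-1.0, 0.029, 0.0], [0.0, 0.003, -1.0]]
wrist_force: [0.3, -3.1, 0.3]
gripper_width: 0.003
time_s: 12.55
tcp_pos: [0.6213, 0.0906, 0.0644]
ee_rot: [[-0.029, -1.0, -0.003], [-1.0, 0.029, 0.0], [0.0, 0.003, -1.0]]
wrist_force: [1.0, -2.8, -0.8]
gripper_width: 0.004
```

```bash
for i in 1 2 3; do python3 -m crank '[{"linear":[-0.0015,0,0],"delta_rot":[0,0,0],"gripper":0},{"linear":[-0.001,0,0],"delta_rot":[0,0,0],"gripper":0}]' | grep -E "tcp|force"; done
```

```text
tcp_pos: [0.6213, 0.0931, 0.0644]
wrist_force: [1.3, -3.0, -0.3]
tcp_pos: [0.6214, 0.0955, 0.0644]
wrist_force: [1.0, -3.7, 0.2]
tcp_pos: [0.6214, 0.0969, 0.0645]
wrist_force: [1.3, -8.0, -0.1]
```

```bash
for i in 1 2; do python3 -m crank '[{"linear":[-0.001,0,0],"delta_rot":[0,0,0],"gripper":0},{"linear":[-0.001,0,0],"delta_rot":[0,0,0],"gripper":0}]' | grep -E "tcp|force"; done
```

```text
tcp_pos: [0.6214, 0.097, 0.0645]
wrist_force: [3.8, -13.5, -0.1]
tcp_pos: [0.6214, 0.0971, 0.0645]
wrist_force: [4.2, -19.7, 0.5]
```

Both stops gave the same firm response: the push reads 20 N with no further travel. Now I'll back off, rise clear and inspect.

```bash
python3 -m crank '[{"linear":[0.003,0,0],"delta_rot":[0,0,0],"gripper":0},{"linear":[0.005,0,0],"delta_rot":[0,0,0],"gripper":0},{"linear":[0.012,0,0],"delta_rot":[0,0,0],"gripper":0},{"linear":[0.02,0,0],"delta_rot":[0,0,0],"gripper":0},{"linear":[0.03,0,-0.02],"delta_rot":[0,0,0],"gripper":0},{"linear":[0.03,0,-0.05],"delta_rot":[0,0,0],"gripper":0},{"linear":[0.03,0,-0.06],"delta_rot":[0,0,0],"gripper":0},{"linear":[0.03,0,-0.06],"delta_rot":[0,0,0],"gripper":0},{"linear":[0.03,0,-0.04],"delta_rot":[0,0,0],"gripper":0},{"linear":[0,0,0],"delta_rot":[0,0,0],"gripper":0}]'
python3 -c "
from station import capture
import cv2,numpy as np
for n in ['wrist','scene','top']:
    c=capture(n);cv2.imwrite(f'pics/{n}4.png',c['img']);np.save(f'{n}4.npy',c,allow_pickle=True)
b=cv2.imread('pics/scene4.png')[190:360,300:500]
cv2.imwrite('pics/scz4.png',cv2.resize(b[20:170],None,fx=4,fy=4,interpolation=cv2.INTER_CUBIC))
b=cv2.imread('pics/top4.png')[100:320,190:350]
cv2.imwrite('pics/topz4.png',cv2.resize(b[10:170],None,fx=5,fy=3.75,interpolation=cv2.INTER_CUBIC))
"
```

```text
time_s: 15.05
tcp_pos: [0.618, -0.0866, 0.2909]
ee_rot: [[-0.032, -0.999, 0.006], [-0.999, 0.032, 0.0], [-0.0, -0.006, -1.0]]
wrist_force: [-0.6, 0.8, -0.6]
gripper_width: 0.003
```

View pics/scz4.png

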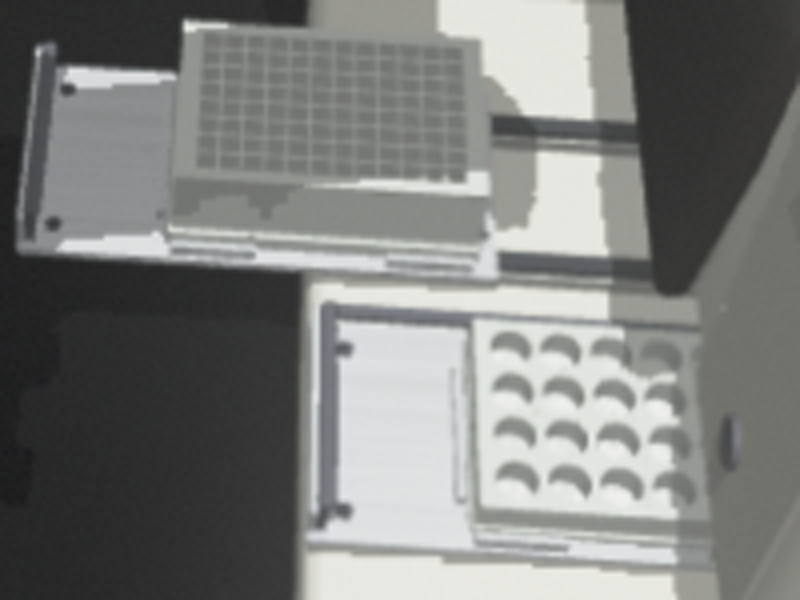

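View pics/topz4.png

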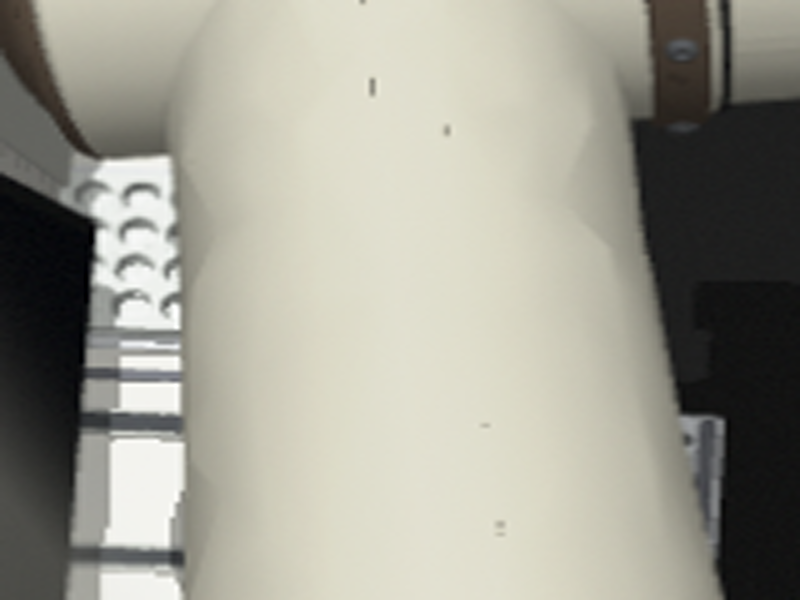

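View pics/scene4.png

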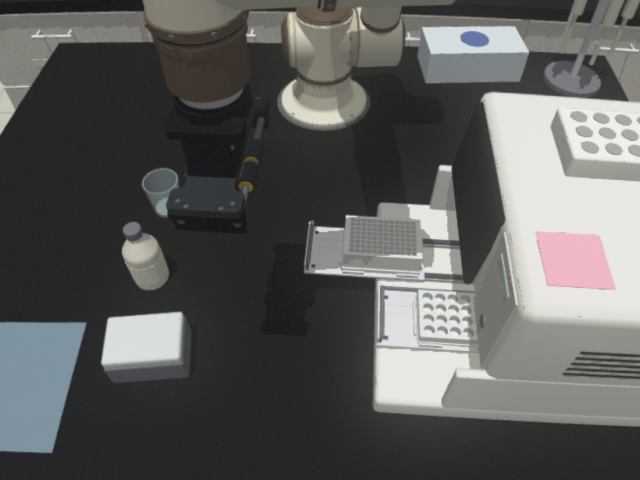

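```bash
python3 -c "
from h import *
from station import r
c=load('scene4.npy');c0=load('scene0.npy')
a=ray(c0,(361,247.5),.086);b=ray(c,(310,246),.086);d=ray(c0,(363.7,312),.086);e=ray(c,(382,312.5),.086)
print(a,b,'deep moved',a[1]-b[1]);print(d,e,'flat moved',e[1]-d[1])
# flat front bottom on deck edge
print(ray(c,(376.5,320),.05))
s=r.sense();print(s['wrist_force'].round(2),s['time_s'])
"
```

```text
[0.50384473 0.08227723 0.086     ] [ 0.50460407 -0.00168072  0.086     ] deep moved 0.0839579501574608
[0.62668738 0.08634113 0.086     ] [0.62632112 0.11387228 0.086     ] flat moved 0.027531151615926494
[0.61865116 0.10878244 0.05      ]
[-0.59  0.62 -1.1 ] 15.2
```

```bash
python3 -c "
from station import workorder
print(workorder.finish_job())"
```

```text
the job is handed in; nothing more can be done
None
```

The deep-well tray is out at its stop and the low-plate tray is fully home, in that order. The job was handed in at about 15 s with the arm clear of everything.

- **Deep-well tray:** I hooked the closed fingertips behind its lip and drew it out at up to about 40 mm/s, slowing near the end. It met the stop and I pressed to about 20 N. In the last scene picture the lip had moved about 84 mm, which puts the tray at about 0.12 m.
- **Low-plate tray:** I pushed its lip front in slowly until it met the cushion at about 20 N. The lip moved about 28 mm, and its front now sits within about 1 mm of the deck's front edge.
- **Plates and bystanders:** Both plates look seated, and the bottle, beaker and tip box stand where they were. Wrist force readings stayed at about 20 N or below.
- **Limits of the checks:** The arm hid most of both trays from the top camera at the end, so the final tray positions rest on the scene picture and the forces felt at the stops. Earlier, the top and scene cameras disagreed by up to about 10 mm on where the lips lay in world x (across the trays). They agreed to about 2 mm along the direction of tray travel.

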